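# Line up the shaker's lock holes with a drift and fit the lock bolt

## Robot

A 6-joint arm with a two-finger parallel gripper is mounted at the origin on the work surface. World frame = base frame: x ahead of the robot, y to its left, z up, the work surface at z = 0. Lengths are in m, angles in rad, forces in N, time in s.
With the tool pointing down it reaches from about 0.375 to 0.9 m from the base axis. Payload 3.1 kg.
Tool frame: the origin (TCP) lies between the finger pads; the fingertips stand 19 mm ahead of it and the grasp point (between the pads) is the TCP; z points along the fingers, y is the line along which they close (so a half turn about z gives the same grasp; the last joint's range is limited). The gripper opens to 85 mm and grips with 20 to 120 N. Pads are 22 mm wide; open, the fingers measure 114 mm over their backs; the gripper's body (76 mm by 85 mm) begins 54 mm behind the grasp point. The pads swing forward as they close: fully open they stand 13 mm farther back than shut.
Start: joints at [-1.375, 0.527, 1.433, -0, 1.181, -0.178], TCP at [0.229, -0.582, 0.25] pointing down, gripper open.
Joint ranges: [-3.08, 3.08], [-0.75, 2.2], [0.22, 2.44], [-1.43, 4.57], [0, 2.65], [-2.85, 2.85]. Speed limits (rad/s): [2.79, 2.79, 3.14, 3.14, 3.14, 3.14].

## Interface

Orientations are given as a unit quaternion [w, x, y, z].
In Python, from station import * gives the robot as it stands.
- The arm moves only by the shell command python3 -m inch 'ROWS' [OPENING] [FORCE]. ROWS is JSON, a list of rows, each an object with "slide": the shift along the tool's x, y, z as a fraction of full scale, a list of three; "yaw": the turn about the tool's z as a fraction of full scale. In form: [{"slide": [x, y, z], "yaw": yaw}, ...]. A call has exactly 8 rows; each row is the pose to reach, as a shift and turn from the pose commanded when the call began, along the tool's axes at that moment, turning the shorter way round; what a row does not reach only later rows make up. Full scale, the value 1, is 50 cm for a shift and 2 pi rad for a turn. A row lasts 1/8 s, in which the tool goes at most 62.5 mm and 10.7 degrees, less where a joint would pass 70% of its speed; a pose out of reach is approached as far as the arm can. A call with a number of a shift or a turn outside -1 to 1 is refused whole. A call with a gripper value outside its range is refused whole. OPENING is the opening in per cent of the stroke, from 0 (shut) to 100 (fully open), set as the call begins (- or left out, the last holds). The fingers move at their own pace and stop on an object; FORCE is the grip in N (left out, the last holds). Time passes only in rows, so rows that repeat a pose let the fingers close, or fill a call up. It gives the time, the measured TCP pose, the force, the opening and the grip force at its end, in the units of the state.
- state(): the state, without advancing time (a new reading comes with each control period).
- grab_frame(name): name is "side" or "top" or "wrist"; returns the picture (400x640x3 uint8, blue, green, red); there is no depth.
- camera_info(name): a dict with "fovy" (degrees; the focal length in pixels is half the picture's height over the tangent of half this angle, whatever the lens; pixels are square), "cx", "cy" (the principal point, pixels), "dist" ([k1, k2, p1, p2, k3] as OpenCV has them; the pictures are not rectified), "R" (3x3) and "t" (3): a world point X has camera coordinates R X + t; the wrist camera has in their place "mount" (4x4, takes a point from camera to tool coordinates, whose origin is the TCP and whose axes are the flange's). Camera axes: x right, y down, z forward; pixel columns grow to the right and rows downward; lengths in m; the calibration is good to about 2 mm. A picture is of the moment at which its call begins: read the wrist's pose just before it. camera_info takes no time and is no camera call.
- hand_in(): hands the job in; it is judged then, once.
The state is a dict: "time_s": time; "joint_pos": joint angles; "dq": joint speeds; "joint_torque": joint torques, N m; "eef_pos": TCP position; "orientation": TCP orientation; "ft_force": force on the tool from outside, world axes, zero at the start; "torque": the same for the moment, N m; "width": opening from 0.0 (shut) to 1.0 (fully open); "grip_force": force on a finger pad.
Only numpy, scipy, OpenCV 4.12 (cv2) and the standard library are available. Lean on these libraries where they do the work, as an engineer would, in place of code of your own. Each camera call takes 0.05 s, during which the arm holds its last target. There are 200 camera calls.

## Task

Lock the shaker's platform for moving: its lock hole is out of line with the hole below, so work the tapered drift down through both holes until its collar is home on the platform and has drawn them into line. Then swap it for the lock bolt, pushed fully home with its collar flush on the platform, and leave the drift standing back in one of the tool stand's holes. Ease the drift and bolt in without forcing (never more than about 60 N on the shaker), do not push the shaker with the gripper, and leave the other things alone.

Things in the scene. Friction and masses are not known exactly. Their poses are not given: they have to be found in the camera images.
- lock_hole (a point): Centre of the mouth of the 20 mm round lock hole in the tongue (90 x 64 mm, 8 mm thick) of the shaker's steel platform, on its upper face, 78 mm above the bench; z up; moves with the platform. A matching fixed 20 mm hole lies below, its mouth 10 mm under this point, now 11 to 13 mm off sideways in an unmeasured direction (feel for it, or look through). Nothing taller within 70 mm.
- shaker: Orbital shaker, fixed on the bench: white housing 240 x 220 mm, 68 mm high, grey boss under the tongue holding the lower hole (vertical, open to the bench). The platform slides level 16 mm either way along the shaker's x and y against dry friction of about 5 N each, and stays where left. Two 100 mm flasks are clamped on its far half. Origin: bench level near the housing's middle.
- stand: Grey plastic tool stand fixed on the bench, 62 x 220 mm and 66 mm high, with three upright round holes, 23 mm wide and right through, on the long centre line (its y axis): at the middle and 75 mm either side. Origin: centre of the underside. The drift, the bolt and a thin gauge pin hang in the holes by their collars, in any order.
- drift_grip (a point): Centre of the drift's square black plastic handle (24 x 24 mm, 50 mm long, sides along the point's x and y, z up). Below are a steel collar 38 mm wide and 5 mm thick, its underside 30 mm below this point, and a 58 mm steel shank: 19 mm thick for 16 mm under the collar, then a straight taper over 40 mm to 6 mm and a blunt nose 2 mm long, 5 mm wide at the end. 250 g.
- drift_seat (a point): Centre of the underside of the drift's collar, 30 mm below drift_grip; z up the handle, away from the tip.
- bolt_grip (a point): Centre of the square head of the lock bolt, all steel: head 22 x 22 mm, 40 mm tall (sides along the point's x and y), above a collar 38 mm wide and 6 mm thick whose underside is 26 mm below this point. Its straight shank is 18 mm thick and 40 mm long with a 2 mm chamfer at the foot. 200 g, may vary.
- bolt_seat (a point): Centre of the underside of the bolt's collar, 26 mm below bolt_grip; z up.
- gauge: Thin gauge pin in the stand, a bystander: round steel handle 18 mm wide and 30 mm tall, collar 30 mm, shank only 10 mm thick. Origin: centre of the collar's underside.
- reagent: Bystander: round glass bottle with orange cap, 72 mm diameter, 150 mm tall. Origin: centre of its underside.
- beaker: Bystander: open glass beaker, 68 mm diameter, 90 mm tall. Origin: centre of its underside.
- dish: Bystander: flat clear dish, 90 mm diameter, 16 mm tall. Origin: centre of its underside.
- flask: Bystander: conical glass flask, 84 mm diameter at the foot, 120 mm tall. Origin: centre of its underside.
- jar: Bystander: small amber jar, 44 mm diameter, 60 mm tall. Origin: centre of its underside.
- vial: Bystander: small glass vial, 28 mm diameter, 50 mm tall. Origin: centre of its underside.
Not all that is in view belongs to the job. What is shaped like the part that bears bolt_grip but pink is not meant.

How it is judged:
By the outcome, as a careful person would: the job done as asked, in the order asked, and still so for the second after the job is handed in, with the robot touching nothing.
It also fails if it takes over 72 s, if anything falls off the work surface, if the arm or the gripper's body presses on something with over 40 N, if the wrist force passes 120 N, or if a joint passes its speed limit or range.

## Working session

There is one attempt and no reset: what is moved stays moved. The work goes in short steps, Python scripts to look and compute and a shell command to move; the robot and the scene stay as the last step left them, time stands still between calls to the robot, and variables do not carry over. Pictures are saved under pics/ and viewed, at most 10 in all, crops included, and the job is handed in when it is done.

```bash
mkdir -p pics; ls; python3 - <<'E'
from station import *
import cv2,json
s=state();print({k:s[k] for k in('time_s','eef_pos','orientation','ft_force','width')})
for n in('side','top','wrist'):
    print(n,camera_info(n)); cv2.imwrite(f'pics/{n}0.png',grab_frame(n))
E
```

```text
pics
{'time_s': 0.0, 'eef_pos': array([ 0.22869752, -0.58093212,  0.24934707]), 'orientation': array([-1.08246154e-03,  9.82491821e-01,  1.86302578e-01, -1.51104312e-05]), 'ft_force': array([ 0.55015146, -0.63612791, -0.13825931]), 'width': 0.9977112166488479}
side {'fovy': 56.783457892930635, 'cx': 320.4166915867257, 'cy': 200.10213874041972, 'dist': array([-0.02726938,  0.        ,  0.        ,  0.        ,  0.        ]), 'R': array([[-0.9970088 , -0.07640494, -0.01165044],
       [-0.04839457,  0.73468359, -0.6766816 ],
       [ 0.0602612 , -0.6740937 , -0.73618359]]), 't': array([0.54393015, 0.05063823, 1.13427225])}
top {'fovy': 42.160748232600945, 'cx': 320.7125624948666, 'cy': 201.53013916992958, 'dist': array([0.01860815, 0.        , 0.        , 0.        , 0.        ]), 'R': array([[-0.0165664 , -0.9997856 , -0.01242239],
       [-0.98999083,  0.01814312, -0.13996066],
       [ 0.14015603,  0.00997941, -0.99007914]]), 't': array([0.03452916, 0.56123276, 1.31021015])}
wrist {'fovy': 69.96201679997004, 'cx': 323.19311841567963, 'cy': 201.0238243919624, 'dist': array([0.01714097, 0.        , 0.        , 0.        , 0.        ]), 'mount': array([[ 1.89093368e-04, -9.62104094e-01, -2.72682372e-01,
         6.81553193e-02],
       [ 9.99999975e-01,  1.48958353e-04,  1.67887354e-04,
         3.35402447e-04],
       [-1.20906794e-04, -2.72682397e-01,  9.62104098e-01,
        -1.22926031e-01],
       [ 0.00000000e+00,  0.00000000e+00,  0.00000000e+00,
         1.00000000e+00]])}
```

View pics/top0.png

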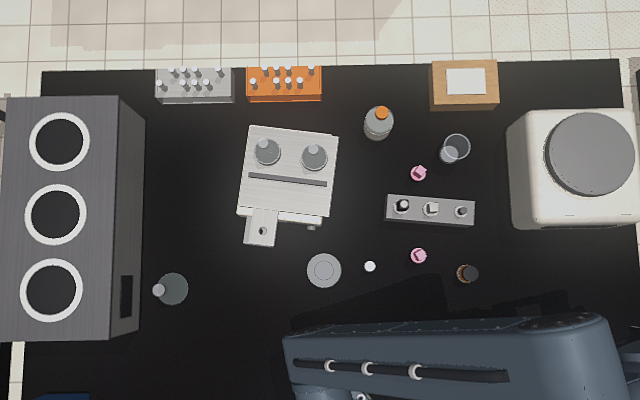

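View pics/side0.png

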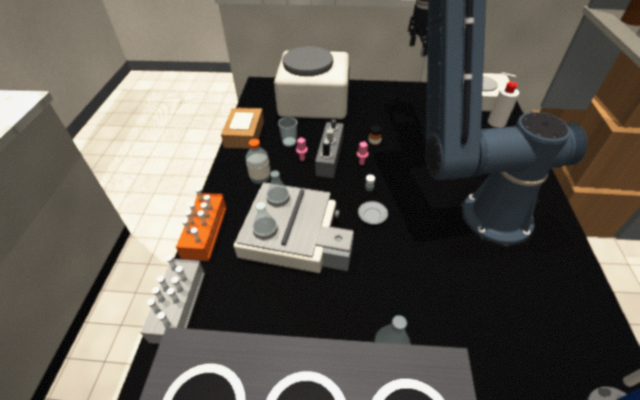

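The top view shows the drift (black handle) near (403,204), the bolt (432,208) and the gauge (462,211) in the stand, with the tongue hole near (263,231). I'll make one enlarged crop of each area and compute rough positions.

```bash
cat > h.py <<'E'
from station import *
import cv2,numpy as np
from scipy.spatial.transform import Rotation as Rn
def K(ci):
    f=200/np.tan(np.radians(ci['fovy']/2)); return np.array([[f,0,ci['cx']],[0,f,ci['cy']],[0,0,1.]])
def tool(s):
    w,x,y,z=s['orientation']; return Rn.from_quat([x,y,z,w]).as_matrix(),np.array(s['eef_pos'])
def ext(n,s=None):
    ci=camera_info(n)
    if n!='wrist': return ci,ci['R'],ci['t']
    R,p=tool(s); M=ci['mount']; Rc=R@M[:3,:3]; c=R@M[:3,3]+p
    return ci,Rc.T,-Rc.T@c
def px2w(n,px,z,s=None):
    ci,R,t=ext(n,s); u=cv2.undistortPoints(np.array([[px]],float),K(ci),ci['dist'])[0,0]
    d=R.T@np.array([u[0],u[1],1]); c=-R.T@t; return c+d*(z-c[2])/d[2]
def w2px(n,X,s=None):
    ci,R,t=ext(n,s); return cv2.projectPoints(np.array([X],float),cv2.Rodrigues(R)[0],t,K(ci),ci['dist'])[0][0,0]
def crop(img,x,y,w,h,k,name): cv2.imwrite('pics/'+name,cv2.resize(img[y:y+h,x:x+w],None,fx=k,fy=k,interpolation=cv2.INTER_CUBIC))
E
python3 - <<'E'
from h import *
im=cv2.imread('pics/top0.png')
a=im[190:250,235:315];b=im[180:240,380:480]
o=np.zeros((600,640,3),np.uint8)
A=cv2.resize(a,None,fx=5,fy=5,interpolation=2);B=cv2.resize(b,None,fx=5,fy=5,interpolation=2)
o[:300,:400]=A;o[300:,:500]=B;cv2.imwrite('pics/c1.png',o)
for p,z in(((403,204),.121),((432,208),.112),((462,211),.1),((263,231),.078)):print(p,px2w('top',p,z))
R,p=tool(state());print(R)
E
```

```text
(403, 204) [ 0.54049068 -0.1764044   0.121     ]
(432, 208) [ 0.5305273  -0.24813362  0.112     ]
(462, 211) [ 0.52324358 -0.32388596  0.1       ]
(263, 231) [0.48429193 0.17042029 0.078     ]
[[ 9.30590695e-01  3.66061261e-01 -3.34004918e-04]
 [ 3.66061282e-01 -9.30589201e-01  1.69637280e-03]
 [ 3.10154997e-04 -1.70089501e-03 -9.99998505e-01]]
```

View pics/c1.png

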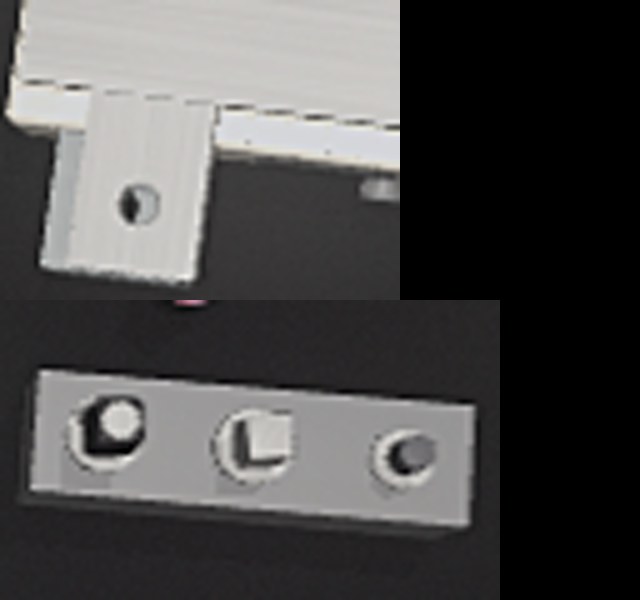

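The crop shows the tongue hole at about (262.8,230.8), with the dark lower hole visible on its left (+y) side. The drift handle is clearly turned and the bolt head is nearly aligned with the stand. Next I'll look at the stand with the wrist camera.

```bash
python3 -m inch '[{"slide":[0.08,-0.04,0],"yaw":-0.02},{"slide":[0.19,-0.1,0],"yaw":-0.045},{"slide":[0.3,-0.155,0],"yaw":-0.07},{"slide":[0.41,-0.21,0],"yaw":-0.095},{"slide":[0.52,-0.265,0],"yaw":-0.12},{"slide":[0.63,-0.325,0],"yaw":-0.145},{"slide":[0.74,-0.385,0],"yaw":-0.17},{"slide":[0.826,-0.429,0.03],"yaw":-0.172}]' 50 60
python3 - <<'E'
from h import *
for i in range(8):
    s=state();im=grab_frame('wrist')
print(s['time_s'],s['eef_pos'],s['dq'].round(3));R,p=tool(s);print(R.round(3));np.save('s1.npy',s,allow_pickle=True)
cv2.imwrite('pics/w1.png',im)
E
```

```text
time_s: 1.15
eef_pos: [0.5366, -0.229, 0.2361]
orientation: [0.001, 0.746, 0.666, 0.0]
ft_force: [0.3, 0.0, -0.9]
width: 0.499
grip_force: 0.0
1.5 [ 0.53403903 -0.2319584   0.23551473] [-0.011 -0.005 -0.     0.001  0.001  0.001]
[[ 0.117  0.993 -0.   ]
 [ 0.993 -0.117 -0.   ]
 [-0.     0.    -1.   ]]
```

View pics/w1.png

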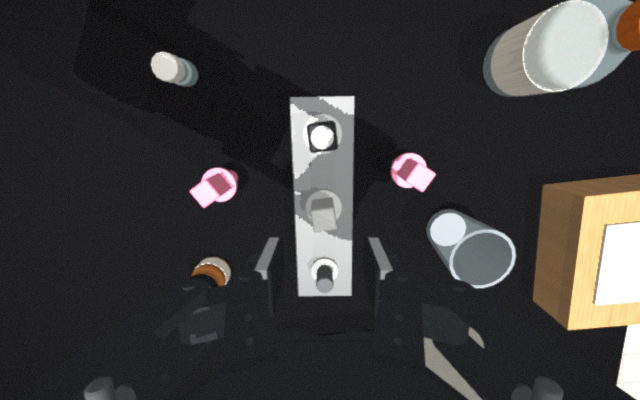

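The wrist view shows the drift at (322,136), the bolt at (322,212) and the gauge at (324,275), all on the stand's centre line. The pink decoys are at either side. I'll enlarge the drift and bolt.

```bash
python3 - <<'E'
from h import *
im=cv2.imread('pics/w1.png')
t=[cv2.resize(im[y:y+75,290:355],None,fx=6,fy=6,interpolation=2) for y in(100,175)]
o=np.clip(np.hstack(t).astype(float)*1.5,0,255).astype(np.uint8);cv2.imwrite('pics/c2.png',o)
E
```

```text
(no output)
```

View pics/c2.png

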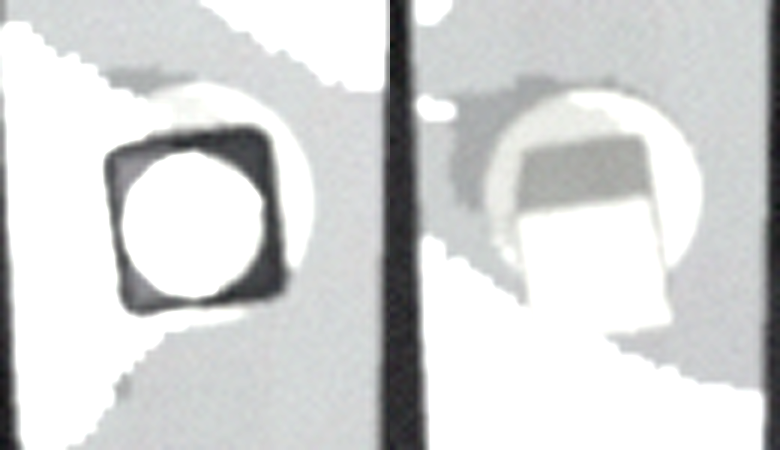

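Both handles are turned about 8° CCW from the tool. The drift's top centre is at px (323,137) and the bolt's at (323.9,219.5).

```bash
cat >> h.py <<'E'
def go(X,ang=None):
    "slide/yaw needed from the present pose to world X with tool x at world angle ang (deg)"
    s=state();R,p=tool(s);a=np.degrees(np.arctan2(R[1,0],R[0,0]))
    print('t',round(s['time_s'],2),'p',p.round(4),'ang',a.round(2),'F',np.round(s['ft_force'],1),'w',round(s['width'],3),'dm',np.round(R.T@(np.array(X)-p)/.5,4),'yaw',None if ang is None else round(-((ang-a+180)%360-180)/360,4))
E
python3 - <<'E'
from h import *
s=np.load('s1.npy',allow_pickle=True).item()
def c(pts,ox,oy,z):
    w=[px2w('wrist',(290+(x-ox)/6,oy+y/6),z,s)[:2] for x,y in pts];w=np.array(w)
    e=[w[1]-w[0],w[2]-w[3],w[0]-w[3],w[1]-w[2]]
    print(w.mean(0).round(4),[np.degrees(np.arctan2(v[1],v[0])).round(1) for v in e],[np.linalg.norm(v).round(4) for v in e])
c([(107,155),(268,128),(288,292),(128,312)],0,100,.121)
c([(518,215),(648,197),(672,322),(535,335)],390,175,.112)
print(px2w('wrist',(324,275),.1,s), [w2px('top',X) for X in((.5405,-.1764,.121),(.5305,-.248,.112))])
go([.54,-.176,.1],91)
E
```

```text
[ 0.5396 -0.1774] [np.float64(2.5), np.float64(0.4), np.float64(90.4), np.float64(91.2)] [np.float64(0.0218), np.float64(0.0221), np.float64(0.0209), np.float64(0.0218)]
[ 0.5318 -0.2511] [np.float64(1.6), np.float64(-0.9), np.float64(90.4), np.float64(94.2)] [np.float64(0.0198), np.float64(0.0212), np.float64(0.0195), np.float64(0.0205)]
[ 0.52453782 -0.31427769  0.1       ] [array([402.99804182, 203.99624236]), array([431.9457396 , 208.01203749])]
t 1.55 p [ 0.534  -0.2322  0.2356] ang 83.28 F [-0.1  0.1  0.1] w 0.501 dm [ 0.1131 -0.0013  0.2711] yaw -0.0215
```

```bash
python3 -m inch '[{"slide":[0.06,0,0.03],"yaw":-0.012},{"slide":[0.113,-0.0013,0.07],"yaw":-0.0215},{"slide":[0.113,-0.0013,0.14],"yaw":-0.0215},{"slide":[0.113,-0.0013,0.2],"yaw":-0.0215},{"slide":[0.113,-0.0013,0.245],"yaw":-0.0215},{"slide":[0.113,-0.0013,0.265],"yaw":-0.0215},{"slide":[0.113,-0.0013,0.271],"yaw":-0.0215},{"slide":[0.113,-0.0013,0.271],"yaw":-0.0215}]' 50 60
python3 -c "
from h import *
go([.54,-.177,.1],91);s=state();cv2.imwrite('pics/w2.png',grab_frame('wrist'))"
```

```text
time_s: 2.55
eef_pos: [0.5408, -0.1752, 0.1005]
orientation: [0.001, 0.7, 0.714, 0.0]
ft_force: [-0.0, -0.3, 0.7]
width: 0.501
grip_force: 0.0
t 2.55 p [ 0.5408 -0.1752  0.1005] ang 91.1 F [-0.  -0.3  0.7] w 0.501 dm [-0.0036 -0.0017  0.001 ] yaw 0.0003
```

View pics/w2.png

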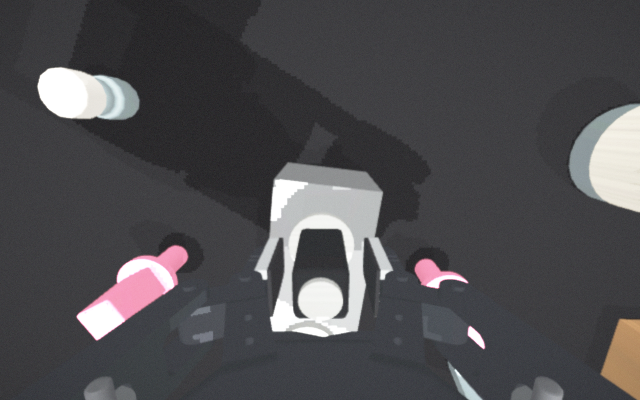

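The handle stands squarely between the pads, with its top disc at (320,299). I'll check the centre along tool x, then grip and lift.

```bash
python3 -c "
from h import *
s=state();print(px2w('wrist',(320.5,299),.121,s), px2w('wrist',(322,231),.121,s),px2w('wrist',(320,318),.121,s))"
python3 -m inch '[{"slide":[0,0,0],"yaw":0},{"slide":[0,0,0],"yaw":0},{"slide":[0,0,0],"yaw":0},{"slide":[0,0,0],"yaw":0},{"slide":[0,0,-0.01],"yaw":0},{"slide":[0,0,-0.05],"yaw":0},{"slide":[0,0,-0.14],"yaw":0},{"slide":[0,0,-0.25],"yaw":0}]' 0 80
python3 -c "
from h import *
go([.484,.17,.2],91)"
```

```text
[ 0.53917097 -0.17774596  0.121     ] [ 0.53923395 -0.14772837  0.121     ] [ 0.5391178  -0.18691078  0.121     ]
time_s: 3.6
eef_pos: [0.5393, -0.1738, 0.2245]
orientation: [-0.002, 0.7, 0.714, -0.001]
ft_force: [1.2, 0.3, -2.6]
width: 0.271
grip_force: 78.6
t 3.6 p [ 0.5393 -0.1738  0.2245] ang 91.13 F [ 1.2  0.3 -2.6] w 0.271 dm [ 0.6896 -0.0967  0.051 ] yaw 0.0004
```

```bash
python3 -m inch '[{"slide":[0.05,-0.01,0],"yaw":0},{"slide":[0.14,-0.026,0],"yaw":0},{"slide":[0.25,-0.046,0],"yaw":0},{"slide":[0.36,-0.066,0.01],"yaw":0},{"slide":[0.46,-0.085,0.03],"yaw":0},{"slide":[0.53,-0.097,0.045],"yaw":0},{"slide":[0.55,-0.099,0.05],"yaw":0},{"slide":[0.55,-0.099,0.05],"yaw":0}]' 
python3 - <<'E'
from h import *
for i in range(4): s=state();im=grab_frame('wrist')
np.save('s3.npy',s,allow_pickle=True);cv2.imwrite('pics/w3.png',im);go([.484,.1,.2])
u=w2px('wrist',(.4843,.1704,.078),s);print(u)
x,y=int(u[0])-50,max(0,int(u[1])-45)
o=np.zeros((600,800,3),np.uint8);o[:400,:640]=im*1
o=cv2.resize(im[y:y+90,x:x+100],None,fx=6,fy=6,interpolation=2);print(x,y);cv2.imwrite('pics/c3.png',o)
E
```

```text
time_s: 4.6
eef_pos: [0.4845, 0.0999, 0.1989]
orientation: [-0.001, 0.699, 0.715, -0.001]
ft_force: [0.5, -0.7, -2.0]
width: 0.272
grip_force: 78.8
t 4.8 p [0.4861 0.0983 0.1999] ang 91.04 F [-0.4 -0.4 -2.6] w 0.273 dm [ 0.0034 -0.0041 -0.0002] yaw None
[323.69572771 115.3371888 ]
273 70
```

View pics/c3.png

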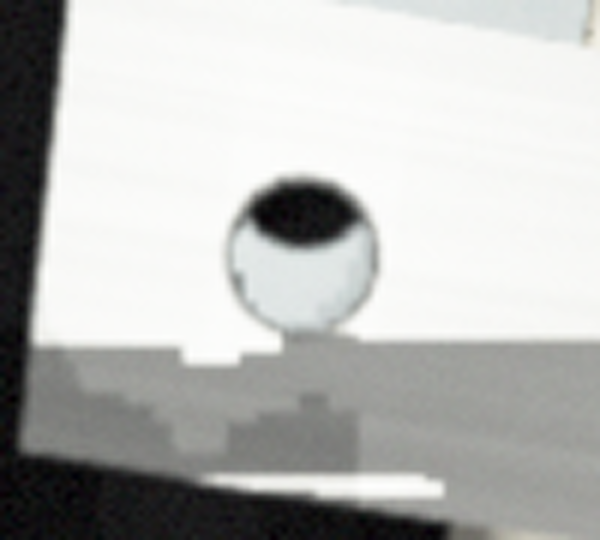

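The upper hole's centre is at px (323.4,112.7). The dark lens is the lower hole, at image top (+y), and its rim circle centres near (323.8,98.8).

```bash
python3 - <<'E'
from h import *
s=np.load('s3.npy',allow_pickle=True).item()
U=px2w('wrist',(323.4,112.7),.078,s)
for q in((226,256),(379,256),(302,176),(302,336)): print('rim',np.linalg.norm(px2w('wrist',(273+q[0]/6,70+q[1]/6),.078,s)-U))
b=px2w('wrist',(273+304/6,70+246/6),.068,s)
L=b+[0,.01,0]
# fit: lower hole points on the lens' lower edge
print('U',U,'lens bottom',b,'L',L,'off',L-U, w2px('wrist',L,s))
for q in((248,215),(362,218)): print(np.linalg.norm(px2w('wrist',(273+q[0]/6,70+q[1]/6),.068,s)-L))
print(px2w('top',(262.8,230.8),.078))
E
```

```text
rim 0.010399879351559243
rim 0.01042700351312647
rim 0.010268999520353398
rim 0.010483578071822925
U [0.48401874 0.17245245 0.078     ] lens bottom [0.48422086 0.17405956 0.068     ] L [0.48422086 0.18405956 0.068     ] off [ 0.00020212  0.01160711 -0.01      ] [323.89672508  98.46570892]
0.00996984184713346
0.010134904284546166
[0.48480385 0.17092232 0.078     ]
```

```bash
python3 - <<'E'
from h import *
for f,z in(('w2',.121),('w3',None)):
    g=cv2.imread(f'pics/{f}.png',0)[270:330,290:352]
    m=(g>120).astype(np.uint8); n,l,st,c=cv2.connectedComponentsWithStats(m)
    print(f,[(st[i].tolist(),(c[i]+[290,270]).round(1)) for i in range(1,n) if st[i][4]>100])
s=np.load('s3.npy',allow_pickle=True).item()
# tip as seen: expected tip px, if axis is at tool x offset d
R,p=tool(s)
for d in(-.004,-.002,0): print(d,[w2px('wrist',p+R@np.array([d,0,h]),s).round(1) for h in(-.0205,.0925)])
g=cv2.imread('pics/w3.png',0); print(g[150:300:6,322]); print(g[185,290:350:3])
E
```

```text
w2 [([0, 0, 62, 60, 2614], array([320.5, 305.3]))]
w3 [([12, 13, 43, 37, 1082], array([323.6, 299.8]))]
-0.004 [array([324.9, 302.1]), array([324.1, 214.8])]
-0.002 [array([324.9, 297.9]), array([324.1, 212.4])]
0 [array([324.9, 293.6]), array([324.1, 210. ])]
[238  20  19  10  10  19  19  17  14  19  69 127 125  95  12  20  20  22
  16  15  23  29 115 123 123]
[19 18  8 10 10 22 18 18 20 23 19  9 16 15 16 23  6 11 25 95]
```

```bash
python3 -c "
from h import *
go([.4843,.181,.182],91.0)"
python3 -m inch '[{"slide":[0.03,0,0],"yaw":0},{"slide":[0.08,0,0],"yaw":0},{"slide":[0.13,-0.002,0.01],"yaw":0},{"slide":[0.157,-0.003,0.025],"yaw":0},{"slide":[0.164,-0.004,0.035],"yaw":0},{"slide":[0.164,-0.004,0.035],"yaw":0},{"slide":[0.164,-0.004,0.035],"yaw":0},{"slide":[0.164,-0.004,0.035],"yaw":0}]' 
python3 - <<'E'
from h import *
P=[]
for i in range(3):s=state();P.append(s['eef_pos']);im=grab_frame('wrist');tp=grab_frame('side')
go([.4843,.181,.182],91.0);print(np.mean(P,0))
cv2.imwrite('pics/w4.png',im);
x,y=w2px('side',(.484,.178,.085)).astype(int);print(x,y)
a=cv2.resize(im[70:220,240:400],None,fx=2.5,fy=2.5,interpolation=2)
b=cv2.resize(tp[y-50:y+25,x-40:x+40],None,fx=5,fy=5,interpolation=2)
cv2.imwrite('pics/c4.png',np.hstack([a,b]))
E
```

```text
t 4.8 p [0.4861 0.0983 0.1999] ang 91.04 F [-0.4 -0.4 -2.6] w 0.273 dm [ 0.1654 -0.0005  0.0357] yaw 0.0001
time_s: 5.8
eef_pos: [0.4822, 0.1808, 0.1825]
orientation: [0.0, 0.7, 0.714, 0.0]
ft_force: [0.7, 0.4, -2.2]
width: 0.267
grip_force: 78.8
t 6.1 p [0.482  0.1812 0.1824] ang 91.12 F [ 0.5 -0.5 -3.5] w 0.272 dm [-0.0005  0.0046  0.0008] yaw 0.0003
[0.48214638 0.18094678 0.18250363]
338 237
```

View pics/c4.png

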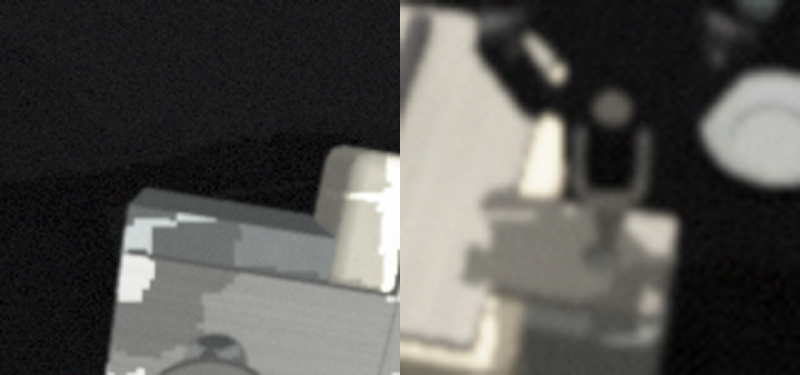

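The left crop (wrist) shows the lens just past the handle. The right crop (side) shows the drift hanging above the tongue hole. I'll start descending gently.

```bash
python3 -m inch '[{"slide":[0.0016,0.0032,0.006],"yaw":0},{"slide":[0.0016,0.0032,0.014],"yaw":0},{"slide":[0.0016,0.0032,0.02],"yaw":0},{"slide":[0.0016,0.0032,0.024],"yaw":0},{"slide":[0.0016,0.0032,0.027],"yaw":0},{"slide":[0.0016,0.0032,0.03],"yaw":0},{"slide":[0.0016,0.0032,0.033],"yaw":0},{"slide":[0.0016,0.0032,0.033],"yaw":0}]' 
python3 -m inch '[{"slide":[0,0,0.002],"yaw":0},{"slide":[0,0,0.004],"yaw":0},{"slide":[0,0,0.006],"yaw":0},{"slide":[0,0,0.008],"yaw":0},{"slide":[0,0,0.01],"yaw":0},{"slide":[0,0,0.011],"yaw":0},{"slide":[0,0,0.012],"yaw":0},{"slide":[0,0,0.012],"yaw":0}]' 
```

```text
time_s: 7.1
eef_pos: [0.4836, 0.1821, 0.1658]
orientation: [0.0, 0.7, 0.714, -0.0]
ft_force: [0.5, -0.4, -2.3]
width: 0.27
grip_force: 78.8
time_s: 8.1
eef_pos: [0.4837, 0.1819, 0.1599]
orientation: [0.0, 0.7, 0.714, -0.0]
ft_force: [1.2, -4.5, 0.5]
width: 0.272
grip_force: 79.0
```

```bash
python3 -m inch '[{"slide":[0,0,0.001],"yaw":0},{"slide":[0,0,0.002],"yaw":0},{"slide":[0,0,0.003],"yaw":0},{"slide":[0,0,0.004],"yaw":0},{"slide":[0,0,0.005],"yaw":0},{"slide":[0,0,0.006],"yaw":0},{"slide":[0,0,0.007],"yaw":0},{"slide":[0,0,0.008],"yaw":0}]' 

```

```text
time_s: 9.1
eef_pos: [0.4838, 0.1819, 0.156]
orientation: [0.0, 0.7, 0.714, 0.0]
ft_force: [0.3, -4.1, 1.5]
width: 0.271
grip_force: 79.1
```

The tip is in the lower hole. Now I'll draw it toward the lower centre (+tool x) while descending.

```bash
python3 -m inch '[{"slide":[0.0015,0,0.003],"yaw":0},{"slide":[0.003,0,0.006],"yaw":0},{"slide":[0.0045,0,0.009],"yaw":0},{"slide":[0.006,0,0.012],"yaw":0},{"slide":[0.0075,0,0.015],"yaw":0},{"slide":[0.009,0,0.018],"yaw":0},{"slide":[0.0105,0,0.021],"yaw":0},{"slide":[0.0115,0,0.024],"yaw":0}]' 

```

```text
time_s: 10.1
eef_pos: [0.4846, 0.1877, 0.1443]
orientation: [0.001, 0.7, 0.714, 0.001]
ft_force: [2.6, -5.3, 2.7]
width: 0.273
grip_force: 79.3
```

```bash
python3 -m inch '[{"slide":[0,0,0.003],"yaw":0},{"slide":[0,0,0.006],"yaw":0},{"slide":[0,0,0.009],"yaw":0},{"slide":[0,0,0.012],"yaw":0},{"slide":[0,0,0.015],"yaw":0},{"slide":[0,0,0.018],"yaw":0},{"slide":[0,0,0.021],"yaw":0},{"slide":[0,0,0.022],"yaw":0}]' 

```

```text
time_s: 11.1
eef_pos: [0.485, 0.1878, 0.1333]
orientation: [0.001, 0.7, 0.714, 0.001]
ft_force: [2.2, -5.1, 3.4]
width: 0.273
grip_force: 79.3
```

```bash
python3 -m inch '[{"slide":[0,0,0.002],"yaw":0},{"slide":[0,0,0.004],"yaw":0},{"slide":[0,0,0.006],"yaw":0},{"slide":[0,0,0.008],"yaw":0},{"slide":[0,0,0.01],"yaw":0},{"slide":[0,0,0.012],"yaw":0},{"slide":[0,0,0.013],"yaw":0},{"slide":[0,0,0.014],"yaw":0}]' 

```

```text
time_s: 12.1
eef_pos: [0.4855, 0.1878, 0.1263]
orientation: [0.002, 0.7, 0.714, 0.002]
ft_force: [3.3, -5.7, 1.5]
width: 0.273
grip_force: 79.1
```

```bash
python3 -m inch '[{"slide":[0,0,0.001],"yaw":0},{"slide":[0,0,0.002],"yaw":0},{"slide":[0,0,0.003],"yaw":0},{"slide":[0,0,0.004],"yaw":0},{"slide":[0,0,0.005],"yaw":0},{"slide":[0,0,0.006],"yaw":0},{"slide":[0,0,0.006],"yaw":0},{"slide":[0,0,0.006],"yaw":0}]' 

```

```text
time_s: 13.1
eef_pos: [0.4855, 0.1878, 0.1234]
orientation: [0.002, 0.7, 0.714, 0.002]
ft_force: [2.0, -6.0, 1.7]
width: 0.27
grip_force: 79.1
```

```bash
python3 -m inch '[{"slide":[0,0.001,0.001],"yaw":0},{"slide":[0,0.0015,0.002],"yaw":0},{"slide":[0,0.0015,0.003],"yaw":0},{"slide":[0,0.0015,0.004],"yaw":0},{"slide":[0,0.0015,0.005],"yaw":0},{"slide":[0,0.0015,0.006],"yaw":0},{"slide":[0,0.0015,0.007],"yaw":0},{"slide":[0,0.0015,0.007],"yaw":0}]' 

```

```text
time_s: 14.1
eef_pos: [0.4852, 0.1875, 0.12]
orientation: [0.001, 0.7, 0.714, 0.001]
ft_force: [0.7, -7.3, 4.0]
width: 0.268
grip_force: 79.5
```

```bash
python3 -m inch '[{"slide":[0,0,0.001],"yaw":0},{"slide":[0,0,0.002],"yaw":0},{"slide":[0,0,0.003],"yaw":0},{"slide":[0,0,0.004],"yaw":0},{"slide":[0,0,0.005],"yaw":0},{"slide":[0,0,0.006],"yaw":0},{"slide":[0,0,0.007],"yaw":0},{"slide":[0,0,0.008],"yaw":0}]' 

```

```text
time_s: 15.1
eef_pos: [0.4848, 0.1874, 0.1158]
orientation: [0.001, 0.7, 0.714, 0.0]
ft_force: [0.4, -7.3, 4.5]
width: 0.268
grip_force: 79.6
```

```bash
python3 -m inch '[{"slide":[0,0,0.001],"yaw":0},{"slide":[0,0,0.002],"yaw":0},{"slide":[0,0,0.003],"yaw":0},{"slide":[0,0,0.004],"yaw":0},{"slide":[0,0,0.005],"yaw":0},{"slide":[0,0,0.006],"yaw":0},{"slide":[0,0,0.0065],"yaw":0},{"slide":[0,0,0.007],"yaw":0}]' 

```

```text
time_s: 16.1
eef_pos: [0.4847, 0.1874, 0.1127]
orientation: [0.001, 0.7, 0.714, 0.0]
ft_force: [0.1, -8.1, 8.7]
width: 0.266
grip_force: 80.1
```

```bash
python3 -m inch '[{"slide":[0,0,0.0005],"yaw":0},{"slide":[0,0,0.001],"yaw":0},{"slide":[0,0,0.0015],"yaw":0},{"slide":[0,0,0.002],"yaw":0},{"slide":[0,0,0.0025],"yaw":0},{"slide":[0,0,0.003],"yaw":0},{"slide":[0,0,0.003],"yaw":0},{"slide":[0,0,0.003],"yaw":0}]' 

```

```text
time_s: 17.1
eef_pos: [0.4847, 0.1874, 0.1125]
orientation: [0.001, 0.7, 0.714, 0.0]
ft_force: [-1.9, -8.1, 16.9]
width: 0.27
grip_force: 81.3
```

The collar is home: z has stopped at the predicted 0.1125 and the force is rising. I'll relax the vertical preload and the sideways load before withdrawing.

```bash
python3 -m inch '[{"slide":[-0.0005,0,-0.001],"yaw":0},{"slide":[-0.001,0,-0.002],"yaw":0},{"slide":[-0.001,0,-0.003],"yaw":0},{"slide":[-0.001,0,-0.003],"yaw":0},{"slide":[-0.001,0,-0.003],"yaw":0},{"slide":[-0.001,0,-0.003],"yaw":0},{"slide":[-0.001,0,-0.003],"yaw":0},{"slide":[-0.001,0,-0.003],"yaw":0}]' 

```

```text
time_s: 18.1
eef_pos: [0.4847, 0.1873, 0.1126]
orientation: [0.0, 0.7, 0.714, 0.001]
ft_force: [0.5, -5.8, 6.7]
width: 0.27
grip_force: 79.8
```

```bash
python3 -m inch '[{"slide":[-0.001,0,-0.002],"yaw":0},{"slide":[-0.002,0,-0.006],"yaw":0},{"slide":[-0.002,0,-0.014],"yaw":0},{"slide":[-0.002,0,-0.026],"yaw":0},{"slide":[-0.002,0,-0.042],"yaw":0},{"slide":[-0.002,0,-0.07],"yaw":0},{"slide":[-0.002,0,-0.11],"yaw":0},{"slide":[-0.002,0,-0.17],"yaw":0}]' 
python3 -m inch '[{"slide":[-0.04,0,-0.05],"yaw":0},{"slide":[-0.12,0.02,-0.06],"yaw":0},{"slide":[-0.23,0.035,-0.06],"yaw":0},{"slide":[-0.34,0.05,-0.06],"yaw":0},{"slide":[-0.45,0.07,-0.06],"yaw":0},{"slide":[-0.56,0.09,-0.06],"yaw":0},{"slide":[-0.66,0.11,-0.06],"yaw":0},{"slide":[-0.72,0.12,-0.06],"yaw":0}]'
python3 - <<'E'
from h import *
P=[]
for i in range(4): P.append(state()['eef_pos']);grab_frame('wrist')
print(np.mean(P,0));go([.54,-.174,.2],91)
E
```

```text
time_s: 19.1
eef_pos: [0.482, 0.1864, 0.1974]
orientation: [-0.002, 0.7, 0.714, -0.002]
ft_force: [0.1, 0.8, -2.1]
width: 0.272
grip_force: 79.1
time_s: 20.1
eef_pos: [0.5506, -0.1742, 0.2275]
orientation: [-0.001, 0.701, 0.713, -0.0]
ft_force: [-0.3, 1.2, -2.1]
width: 0.269
grip_force: 79.2
[ 0.55101705 -0.17511819  0.22742411]
t 20.3 p [ 0.55   -0.1718  0.227 ] ang 91.06 F [ 0.2  1.1 -2.6] w 0.274 dm [-0.0042 -0.0201  0.054 ] yaw 0.0002
```

```bash
python3 -m inch '[{"slide":[0,-0.012,0],"yaw":0},{"slide":[0,-0.022,0.01],"yaw":0},{"slide":[0,-0.022,0.06],"yaw":0},{"slide":[0,-0.022,0.12],"yaw":0},{"slide":[0,-0.022,0.16],"yaw":0},{"slide":[0,-0.022,0.18],"yaw":0},{"slide":[0,-0.022,0.195],"yaw":0},{"slide":[0,-0.022,0.21],"yaw":0}]'

```

```text
time_s: 21.3
eef_pos: [0.5407, -0.1726, 0.122]
orientation: [0.001, 0.7, 0.714, 0.0]
ft_force: [0.7, 1.0, -2.5]
width: 0.272
grip_force: 79.2
```

```bash
python3 -m inch '[{"slide":[0,0,0.008],"yaw":0},{"slide":[0,0,0.016],"yaw":0},{"slide":[0,0,0.022],"yaw":0},{"slide":[0,0,0.028],"yaw":0},{"slide":[0,0,0.033],"yaw":0},{"slide":[0,0,0.037],"yaw":0},{"slide":[0,0,0.04],"yaw":0},{"slide":[0,0,0.042],"yaw":0}]'

```

```text
time_s: 22.3
eef_pos: [0.5404, -0.1728, 0.1008]
orientation: [0.0, 0.7, 0.714, -0.0]
ft_force: [-2.0, -2.9, 0.1]
width: 0.274
grip_force: 79.4
```

```bash
python3 -m inch '[{"slide":[0,0,0],"yaw":0},{"slide":[0,0,0],"yaw":0},{"slide":[0,0,0],"yaw":0},{"slide":[0,0,-0.03],"yaw":0},{"slide":[0,0,-0.12],"yaw":0},{"slide":[-0.04,-0.005,-0.16],"yaw":0},{"slide":[-0.11,-0.014,-0.16],"yaw":0},{"slide":[-0.147,-0.0184,-0.16],"yaw":0}]' 50
python3 - <<'E'
from h import *
P=[]
for i in range(5):s=state();P.append(s['eef_pos']);im=grab_frame('wrist')
s['eef_pos']=np.mean(P[2:],0);np.save('s5.npy',s,allow_pickle=True);print(s['eef_pos'])
u=w2px('wrist',(.5318,-.2511,.112),s);print(u,w2px('wrist',(.5396,-.1774,.121),s));go([.5322,-.2482,.096],91)
o=cv2.resize(im[100:400,220:420],None,fx=2,fy=2,interpolation=2);cv2.imwrite('pics/c5.png',o)
E
```

```text
time_s: 23.3
eef_pos: [0.5329, -0.2478, 0.1823]
orientation: [0.001, 0.7, 0.714, 0.0]
ft_force: [-0.2, 0.2, -0.1]
width: 0.504
grip_force: 0.0
[ 0.53228934 -0.24669425  0.18085582]
[323.52635761 226.0315361 ] [338.55660415 118.84826119]
t 23.55 p [ 0.5321 -0.2451  0.1804] ang 91.14 F [-0.1  0.1 -0.5] w 0.501 dm [-0.0065  0.0003  0.1688] yaw 0.0004
```

View pics/c5.png

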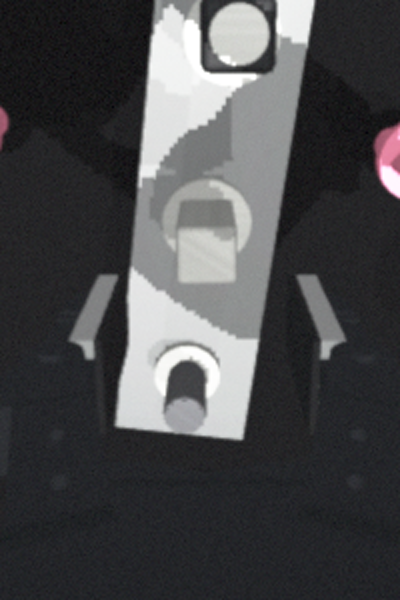

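The drift stands back in its hole with its top at px (339.5,117.5). The bolt head is at px (323.5,227), aligned with the jaws. I'll descend, grip and lift.

```bash
python3 -m inch '[{"slide":[-0.003,0,0.04],"yaw":0},{"slide":[-0.003,0,0.09],"yaw":0},{"slide":[-0.003,0,0.13],"yaw":0},{"slide":[-0.003,0,0.155],"yaw":0},{"slide":[-0.003,0,0.165],"yaw":0},{"slide":[-0.003,0,0.169],"yaw":0},{"slide":[-0.003,0,0.169],"yaw":0},{"slide":[-0.003,0,0.169],"yaw":0}]' 50
python3 -m inch '[{"slide":[0,0,0],"yaw":0},{"slide":[0,0,0],"yaw":0},{"slide":[0,0,0],"yaw":0},{"slide":[0,0,0],"yaw":0},{"slide":[0,0,0],"yaw":0},{"slide":[0,0,-0.02],"yaw":0},{"slide":[0,0,-0.1],"yaw":0},{"slide":[0,0,-0.2],"yaw":0}]' 0 80
python3 - <<'E'
from h import *
P=[]
for i in range(5):s=state();P.append(s['eef_pos']);im=grab_frame('wrist')
m=np.mean(P[1:],0);print(m);cv2.imwrite('pics/w6.png',im);R,p=tool(s)
for d in(-.005,-.003,-.001):print(d,w2px('wrist',p+R@np.array([d,0,-.016]),s))
go([.4845,.187,.18],91)
g=cv2.imread('pics/w6.png',0);print(g[260:330:3,324]);print(g[295,290:360:3])
E
```

```text
time_s: 24.55
eef_pos: [0.5329, -0.2479, 0.0969]
orientation: [0.001, 0.7, 0.714, 0.0]
ft_force: [-1.3, 0.9, 0.7]
width: 0.502
grip_force: 0.0
time_s: 25.55
eef_pos: [0.5315, -0.247, 0.196]
orientation: [-0.002, 0.7, 0.714, -0.0]
ft_force: [-0.1, -0.3, -1.2]
width: 0.247
grip_force: 78.5
[ 0.53434695 -0.24880765  0.20043032]
-0.005 [324.86571486 297.71279985]
-0.003 [324.87378207 293.62403111]
-0.001 [324.88193062 289.5006128 ]
t 25.8 p [ 0.5318 -0.2471  0.1958] ang 91.13 F [ 0.   0.4 -2.4] w 0.243 dm [ 0.8699 -0.0774  0.0325] yaw 0.0004
[120 117 121 131 157 157 164 161 158 158 156 161 163 156 156 158 184 187
  42  36  34  32  32  35]
[ 37  32  46  99 156 160 157 158 155 157 161 161 159 156 159 153 157 158
 159 129  46  34  33  33]
```

```bash
python3 -m inch '[{"slide":[0,0,-0.08],"yaw":0},{"slide":[0.05,-0.005,-0.1],"yaw":0},{"slide":[0.14,-0.013,-0.1],"yaw":0},{"slide":[0.25,-0.023,-0.1],"yaw":0},{"slide":[0.36,-0.033,-0.1],"yaw":0},{"slide":[0.48,-0.044,-0.1],"yaw":0},{"slide":[0.6,-0.054,-0.1],"yaw":0},{"slide":[0.69,-0.062,-0.08],"yaw":0}]'
python3 -m inch '[{"slide":[0.08,-0.007,0.02],"yaw":0},{"slide":[0.14,-0.012,0.06],"yaw":0},{"slide":[0.17,-0.014,0.1],"yaw":0},{"slide":[0.179,-0.015,0.12],"yaw":0},{"slide":[0.179,-0.015,0.122],"yaw":0},{"slide":[0.179,-0.015,0.122],"yaw":0},{"slide":[0.179,-0.015,0.122],"yaw":0},{"slide":[0.179,-0.015,0.122],"yaw":0}]'
python3 - <<'E'
from h import *
for i in range(4):s=state();im=grab_frame('wrist');print(s['eef_pos'].round(4))
cv2.imwrite('pics/w7.png',im);go([.4847,.1864,.155],91)
E
```

```text
time_s: 26.8
eef_pos: [0.4921, 0.1, 0.235]
orientation: [-0.001, 0.699, 0.715, -0.001]
ft_force: [0.8, 0.3, -0.9]
width: 0.245
grip_force: 78.6
time_s: 27.8
eef_pos: [0.486, 0.1855, 0.1759]
orientation: [0.0, 0.7, 0.714, 0.0]
ft_force: [0.1, 0.1, -1.9]
width: 0.249
grip_force: 78.6
[0.486  0.1855 0.1759]
[0.4858 0.1856 0.1758]
[0.4858 0.1857 0.1757]
[0.4857 0.1858 0.1756]
t 28.0 p [0.4856 0.1858 0.1755] ang 91.12 F [-0.3 -0.1 -1.5] w 0.245 dm [ 0.0012 -0.0018  0.0411] yaw 0.0003
```

```bash
python3 -m inch '[{"slide":[0.001,-0.0018,0.01],"yaw":0},{"slide":[0.001,-0.0018,0.025],"yaw":0},{"slide":[0.001,-0.0018,0.038],"yaw":0},{"slide":[0.001,-0.0018,0.044],"yaw":0},{"slide":[0.001,-0.0018,0.048],"yaw":0},{"slide":[0.001,-0.0018,0.051],"yaw":0},{"slide":[0.001,-0.0018,0.053],"yaw":0},{"slide":[0.001,-0.0018,0.055],"yaw":0}]'

```

```text
time_s: 29.0
eef_pos: [0.4847, 0.1865, 0.1483]
orientation: [0.0, 0.7, 0.714, 0.0]
ft_force: [-0.6, 0.6, 5.0]
width: 0.241
grip_force: 79.5
```

```bash
python3 -m inch '[{"slide":[0,0,0.0005],"yaw":0},{"slide":[0,0,0.001],"yaw":0},{"slide":[0,0,0.001],"yaw":0},{"slide":[0,0,0.001],"yaw":0},{"slide":[0,0,0.001],"yaw":0},{"slide":[0,0,0.001],"yaw":0},{"slide":[0,0,0.001],"yaw":0},{"slide":[0,0,0.001],"yaw":0}]'
python3 - <<'E'
from h import *
s=state();print(s['torque'],s['eef_pos'],s['ft_force'])
im=grab_frame('wrist');cv2.imwrite('pics/w8.png',im)
im2=grab_frame('top');cv2.imwrite('pics/t8.png',im2)
print(w2px('wrist',(.4847,.1745,.078),s),w2px('top',(.4847,.184,.078)))
E
```

```text
time_s: 30.0
eef_pos: [0.4849, 0.1866, 0.1473]
orientation: [0.0, 0.7, 0.714, 0.0]
ft_force: [1.3, 3.6, -1.2]
width: 0.248
grip_force: 78.5
[ 0.68214349 -0.32878725 -0.0341964 ] [0.48490945 0.18659778 0.14733202] [ 1.30855791  3.59040031 -1.15670713]
[323.53133931 235.67453109] [257.59428276 230.93416989]
```

The bolt has dropped into the rim (Fz relaxed, guided toward +y). I'll shift slightly +y and continue.

```bash
python3 -m inch '[{"slide":[0.001,0.0004,0.001],"yaw":0},{"slide":[0.0015,0.0005,0.002],"yaw":0},{"slide":[0.0015,0.0005,0.003],"yaw":0},{"slide":[0.0015,0.0005,0.005],"yaw":0},{"slide":[0.0015,0.0005,0.007],"yaw":0},{"slide":[0.0015,0.0005,0.009],"yaw":0},{"slide":[0.0015,0.0005,0.011],"yaw":0},{"slide":[0.0015,0.0005,0.012],"yaw":0}]'

```

```text
time_s: 31.1
eef_pos: [0.4847, 0.1872, 0.1412]
orientation: [-0.0, 0.7, 0.714, -0.0]
ft_force: [1.4, 1.9, -1.2]
width: 0.244
grip_force: 78.6
```

```bash
python3 -m inch '[{"slide":[0.0004,0.0002,0.001],"yaw":0},{"slide":[0.0004,0.0002,0.002],"yaw":0},{"slide":[0.0004,0.0002,0.003],"yaw":0},{"slide":[0.0004,0.0002,0.004],"yaw":0},{"slide":[0.0004,0.0002,0.005],"yaw":0},{"slide":[0.0004,0.0002,0.006],"yaw":0},{"slide":[0.0004,0.0002,0.007],"yaw":0},{"slide":[0.0004,0.0002,0.008],"yaw":0}]'

```

```text
time_s: 32.1
eef_pos: [0.4848, 0.1873, 0.1372]
orientation: [-0.0, 0.7, 0.714, -0.0]
ft_force: [0.6, -0.6, -1.7]
width: 0.243
grip_force: 78.6
```

Past the lower mouth (tip at about 0.066) with no resistance. Continuing down.

```bash
python3 -m inch '[{"slide":[0,0,0.002],"yaw":0},{"slide":[0,0,0.004],"yaw":0},{"slide":[0,0,0.006],"yaw":0},{"slide":[0,0,0.008],"yaw":0},{"slide":[0,0,0.01],"yaw":0},{"slide":[0,0,0.012],"yaw":0},{"slide":[0,0,0.014],"yaw":0},{"slide":[0,0,0.014],"yaw":0}]'

```

```text
time_s: 33.1
eef_pos: [0.4849, 0.1874, 0.1302]
orientation: [-0.0, 0.7, 0.714, -0.0]
ft_force: [0.5, -0.5, -1.8]
width: 0.246
grip_force: 78.5
```

```bash
python3 -m inch '[{"slide":[0,0,0.003],"yaw":0},{"slide":[0,0,0.006],"yaw":0},{"slide":[0,0,0.009],"yaw":0},{"slide":[0,0,0.012],"yaw":0},{"slide":[0,0,0.015],"yaw":0},{"slide":[0,0,0.018],"yaw":0},{"slide":[0,0,0.02],"yaw":0},{"slide":[0,0,0.022],"yaw":0}]'

```

```text
time_s: 34.1
eef_pos: [0.4849, 0.1874, 0.1193]
orientation: [0.0, 0.7, 0.714, 0.0]
ft_force: [-0.9, 0.2, -2.0]
width: 0.243
grip_force: 78.5
```

```bash
python3 -m inch '[{"slide":[0,0,0.003],"yaw":0},{"slide":[0,0,0.006],"yaw":0},{"slide":[0,0,0.009],"yaw":0},{"slide":[0,0,0.012],"yaw":0},{"slide":[0,0,0.015],"yaw":0},{"slide":[0,0,0.017],"yaw":0},{"slide":[0,0,0.018],"yaw":0},{"slide":[0,0,0.019],"yaw":0}]'
python3 -m inch '[{"slide":[0,0,0.001],"yaw":0},{"slide":[0,0,0.002],"yaw":0},{"slide":[0,0,0.003],"yaw":0},{"slide":[0,0,0.004],"yaw":0},{"slide":[0,0,0.004],"yaw":0},{"slide":[0,0,0.004],"yaw":0},{"slide":[0,0,0.004],"yaw":0},{"slide":[0,0,0.004],"yaw":0}]'

```

```text
time_s: 35.1
eef_pos: [0.4849, 0.1874, 0.1098]
orientation: [0.0, 0.7, 0.714, 0.0]
ft_force: [0.1, -0.1, -1.4]
width: 0.243
grip_force: 78.5
time_s: 36.1
eef_pos: [0.4849, 0.1875, 0.1088]
orientation: [0.0, 0.7, 0.714, 0.0]
ft_force: [-1.4, 0.3, 7.3]
width: 0.248
grip_force: 79.8
```

The collar is seated at the predicted height. I'll press lightly once more, relax, release and rise.

```bash
python3 -m inch '[{"slide":[0,0,0.001],"yaw":0},{"slide":[0,0,0.002],"yaw":0},{"slide":[0,0,0.003],"yaw":0},{"slide":[0,0,0.003],"yaw":0},{"slide":[0,0,0.003],"yaw":0},{"slide":[0,0,0.003],"yaw":0},{"slide":[0,0,0.003],"yaw":0},{"slide":[0,0,0.003],"yaw":0}]'
python3 -m inch '[{"slide":[0,0,-0.001],"yaw":0},{"slide":[0,0,-0.003],"yaw":0},{"slide":[0,0,-0.005],"yaw":0},{"slide":[0,0,-0.005],"yaw":0},{"slide":[0,0,-0.005],"yaw":0},{"slide":[0,0,-0.005],"yaw":0},{"slide":[0,0,-0.005],"yaw":0},{"slide":[0,0,-0.005],"yaw":0}]'
python3 -m inch '[{"slide":[0,0,0],"yaw":0},{"slide":[0,0,0],"yaw":0},{"slide":[0,0,0],"yaw":0},{"slide":[0,0,0],"yaw":0},{"slide":[0,0,-0.02],"yaw":0},{"slide":[0,0,-0.08],"yaw":0},{"slide":[-0.04,0,-0.17],"yaw":0},{"slide":[-0.12,0,-0.25],"yaw":0}]' 50
python3 - <<'E'
from h import *
for i in range(4):s=state();im=grab_frame('wrist')
go([0,0,0]);t=grab_frame('side')
x,y=w2px('side',(.484,.185,.09)).astype(int)
u=w2px('wrist',(.4847,.184,.084),s);print(u);a,b=int(u[0])-75,max(0,int(u[1])-75)
A=cv2.resize(im[b:b+150,a:a+150],(400,400),interpolation=2);B=cv2.resize(t[y-40:y+40,x-40:x+40],(400,400),interpolation=2)
cv2.imwrite('pics/c9.png',np.hstack([A,B]))
E
```

```text
time_s: 37.1
eef_pos: [0.4848, 0.1875, 0.1086]
orientation: [0.0, 0.7, 0.714, 0.0]
ft_force: [-4.5, -0.5, 17.2]
width: 0.244
grip_force: 81.2
time_s: 38.1
eef_pos: [0.485, 0.1874, 0.1088]
orientation: [0.0, 0.7, 0.714, 0.0]
ft_force: [0.1, -0.1, 3.6]
width: 0.245
grip_force: 78.9
time_s: 39.1
eef_pos: [0.4863, 0.1276, 0.2359]
orientation: [0.001, 0.699, 0.715, 0.001]
ft_force: [0.5, -0.7, 1.0]
width: 0.502
grip_force: 0.0
t 39.3 p [0.4864 0.1271 0.2349] ang 91.03 F [-0.1 -0.5 -1.2] w 0.502 dm [-0.2368 -0.9782  0.4674] yaw None
[320.90257414 131.92389578]
```

View pics/c9.png

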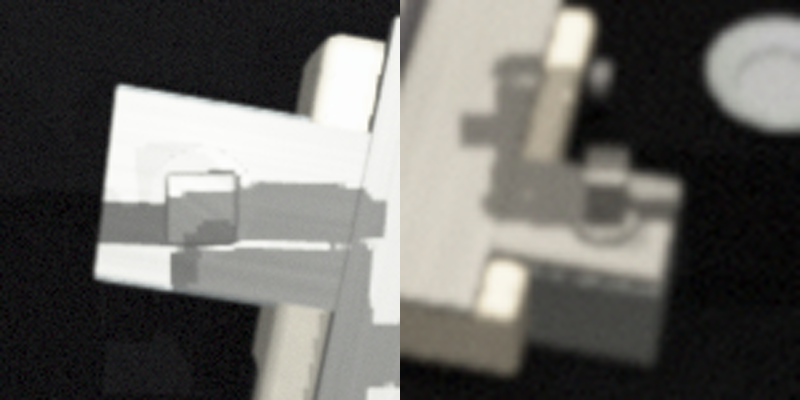

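The bolt stands upright in the tongue with its collar flush (head at crop (203,208), collar ring resting on the platform in the side view), and the gripper is clear. Handing in.

```bash
python3 -c "
from station import *
print(hand_in())"
```

```text
the job is handed in; nothing more can be done
None
```

The job is handed in: the drift went fully home and drew the holes into line, the lock bolt is seated with its collar flush on the platform, and the drift is back in its stand hole. It took about 39 s, with measured forces of no more than about 20 N.

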